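# Seat a cap in the inspection jig and hold its mirror at 45 degrees

## Task

Seat the loose orange cap in the square nest of the inspection jig so that its flange lies flush, and let go of it. Then lift the jig's fold-down mirror by its red knob to 45 degrees, so that the far side of the cap shows in it, and keep it there: the mirror falls back when released, so finish while the gripper is still holding it. Leave the white cap, the parts bin and the stack of plates where they are.

Things in the scene. Friction and masses are not known exactly. Their poses are not given: they have to be found in the camera images.
- orange_cap: Loose orange moulded cap, about 60 g: a square flange 60 x 60 x 8 mm with a square boss 34 x 34 mm rising 26 mm above the flange (34 mm tall in all). Origin at the centre of the underside, z up, x and y along the sides. Lies flange down on the bench at any yaw, to the robot's right; it looks the same after a quarter turn.
- white_cap: Bystander: a loose white cap of the same shape and size, beside the orange one (which of the two is nearer the robot varies). Origin at the centre of the underside.
- parts_bin: Bystander: loose open blue bin 120 x 160 x 50 mm with orange clips, beyond the jig. Origin at the centre of the underside.
- plate_stack: Bystander: loose stack of grey carrier plates 120 x 160 x 27 mm, far left. Origin at the centre of the underside.
- jig: Inspection jig fixed to the bench. Origin on the bench; x points from nest to mirror (roughly the robot's left), z up. Aluminium base 250 x 150 x 12 mm, x -150 to +100 mm. On it a blue nest plate 100 x 120 x 20 mm centred at x -85, top at height 32 mm. A thin steel arc at y = -72 mm, 75 mm in radius about the hinge line, carries a red mark at 45 degrees.
- nest (a point): Centre of the floor of the square nest, 24 mm above the bench. The pocket is 63 x 63 mm (1.5 mm play each side of the cap), 8 mm deep, with a 2 mm chamfer at its mouth; sides along the jig's x and y. Axes as the jig's.
- mirror_hinge (a point): Middle of the mirror's hinge line, which runs along the jig's y; 75 mm along the jig's x from the nest's centre and 45 mm above the bench. Axes as the jig's.
- mirror_angle (a joint): Angle of the mirror about its hinge: 0 lying flat (as it starts), growing as the free end rises, stop at 1.3 rad; 45 degrees is 0.785 rad. Free hinge without catch: it falls back to 0 from any angle.
- mirror: The mirror flap, about 280 g with its hinge pin: a black panel 88 x 116 x 6 mm with a mirror glass on top, its middle plane through the hinge line. Origin on the hinge line; x runs along the panel to the knob, y along the hinge, z is the mirror's normal.
- knob (a point): Centre of the red knob at the mirror's free end, 125 mm from the hinge line in the panel's middle plane: a cylinder, diameter 22, length 30 mm, axis parallel to the hinge, on a 10 mm stem. Flat, it is 45 mm above the bench, 15 mm past the base plate; pinch it from above by its free end faces (fingers closing along the hinge), and it turns between them as the mirror rises.
Not all that is in view belongs to the job. Of the things shaped like the orange_cap, the orange one is meant.

How it is judged:
On the way:
1. the orange cap is seated flush in the nest, released and at rest (horizontal distance between orange_cap and nest below 0.004 m and z of orange_cap in the frame of nest between -0.002 and 0.002 m and angle between orange_cap's own z axis and vertical below 0.05 rad and contact force between orange_cap and the fingers below 0.05 N and linear speed of orange_cap below 0.01 m/s), for 0.2 s.
At the end, for the whole second after the job is handed in: Cap in the nest, untouched (centre within 4 mm, underside within 2 mm of the floor, tilt under 0.05 rad); mirror still at 45 degrees within 4, carried by the fingers and no loose thing; white cap, bin and plate stack within 15 mm of their start (all of step 1 and value of joint mirror_angle between 0.715 and 0.855 rad and velocity of joint mirror_angle between -0.05 and 0.05 rad/s and contact force between mirror and the fingers above 0.4 N and contact force between mirror and white_cap below 0.05 N and contact force between mirror and parts_bin below 0.05 N and contact force between mirror and plate_stack below 0.05 N and contact force between mirror and orange_cap below 0.05 N and distance of each of white_cap, parts_bin, plate_stack from where it was at the start of the episode below 0.015 m); the arm keeps its last pose, push and grip.
It fails at once if the white cap was pushed more than 15 mm (distance of white_cap from where it was at the start of the episode above 0.015 m).
It fails at once if the parts bin was pushed more than 15 mm (distance of parts_bin from where it was at the start of the episode above 0.015 m).
It fails at once if the plate stack was pushed more than 15 mm (distance of plate_stack from where it was at the start of the episode above 0.015 m).
It also fails if it takes over 45 s, if anything falls off the work surface, if the arm or the gripper's body presses on something with over 40 N, if the wrist force passes 120 N, or if a joint passes its speed limit or range.

## Robot

A 6-joint arm with a two-finger parallel gripper is mounted at the origin on the work surface. World frame = base frame: x ahead of the robot, y to its left, z up, the work surface at z = 0. Lengths are in m, angles in rad, forces in N, time in s.
With the tool pointing down it reaches from about 0.3 to 0.75 m from the base axis. Payload 8.5 kg.
Tool frame: the origin (TCP) lies at the very end of the fingers, on their centre line; the grasp point (between the pads) lies r.pinch_z behind it (r.pinch_z is the distance from the TCP to the grasp point, in m); x points along the fingers, z is the direction in which the jaws open and shut, and the axes are right-handed (so a half turn about x gives the same grasp; the last joint's range is limited). The gripper opens to 85 mm and grips with 20 to 120 N. Pads are 22 mm wide; open, the fingers measure 114 mm over their backs; the gripper's body (76 mm by 85 mm) begins 54 mm behind the grasp point. The pads swing forward as they close: fully open they stand 13 mm farther back than shut.
Start: joints at [1.101, 0.381, 1.297, -0, 1.464, -0.215], TCP at [0.139, 0.532, 0.231] pointing down, gripper open.
Joint ranges: [-3.11, 3.11], [-0.89, 2.33], [0.22, 2.48], [-1.42, 4.56], [0.17, 2.85], [-2.88, 2.88]. Speed limits (rad/s): [2.39, 2.39, 3.14, 3.14, 3.14, 3.14].

## Interface

Orientations are given as a unit quaternion [x, y, z, w].
In Python, from plant import r, optics gives the robot as it stands.
- The arm moves only by the shell command python3 -m inch 'ROWS' [OPENING] [FORCE]. ROWS is JSON, a list of rows, each a list of 2 entries, a list of its own where there are three numbers: the shift along the tool's x, y, z in m, then the turn, a rotation vector about the tool's x, y, z in degrees. A call has 1 to 20 rows; each row shifts and turns the commanded pose from where the row before left it, along the tool's axes as they then stand; what a row does not reach is not made up. A row lasts 1/12 s, in which the tool goes at most 41.7 mm and 7.16 degrees, less where a joint would pass 70% of its speed; a pose out of reach is approached as far as the arm can. A call is refused whole if a number of a shift passes 0.0417 or a number of a turn 7.16, either way. A call with a gripper value outside its range is refused whole. OPENING is the finger opening in m, from 0 to 0.0854, set as the call begins (- or left out, the last holds). The fingers move at their own pace and stop on an object; FORCE is the grip in N (left out, the last holds). Time passes only in rows, so rows that do not move let the fingers close. It gives the time, the measured TCP pose, the force and the opening at its end, in the units of the state.
- r.read_state(): the state, without advancing time (a new reading comes with each control period).
- optics.camera(name): name is "scene" or "top" or "wrist"; returns the picture (400x640x3 uint8, red, green, blue); there is no depth.
- optics.camera_model(name): a dict with "camera_matrix" (3x3 intrinsics, pixels), "position" and "rotation" of the camera in the world; the wrist camera has in their place "T_tool_cam" (4x4, takes a point from camera to tool coordinates, whose origin is the TCP and whose axes are the tool frame's). Camera axes: x right, y up, looking along -z (the intrinsics and any distortion apply to the point x, -y, -z); pixel columns grow to the right and rows downward; lengths in m; the calibration is good to about 2 mm. A picture is of the moment at which its call begins: read the wrist's pose just before it. camera_model takes no time and is no camera call.
- r.sign_off(): hands the job in, once; it reports no verdict.
The state is a dict: "t": time; "q": joint angles; "qd": joint speeds; "joint_torque": joint torques, N m; "tool_pos": TCP position; "tcp_rot": TCP orientation; "contact_force": force on the tool from outside, world axes, zero at the start; "ft_torque": the same for the moment, N m; "finger_gap": opening from 0.0 (shut) to 1.0 (fully open).
Only numpy, scipy, OpenCV 4.12 (cv2) and the standard library are available. Lean on these libraries where they do the work, as an engineer would, in place of code of your own. Each camera call takes 0.05 s, during which the arm holds its last target.

## Working session

There is one attempt and no reset: what is moved stays moved. The work goes in short steps, Python scripts to look and compute and a shell command to move; the robot and the scene stay as the last step left them, time stands still between calls to the robot, and variables do not carry over. Pictures are saved under pics/ and viewed, and the job is handed in when it is done.

```bash
mkdir -p pics; ls
python3 - <<'E'
from plant import r, optics
import cv2,json,numpy as np
s=r.read_state();print(s);print(r.pinch_z)
for n in("scene","top","wrist"):
    im=optics.camera(n);cv2.imwrite(f"pics/{n}0.png",im[:,:,::-1])
    m=optics.camera_model(n);print(n,{k:np.round(v,4).tolist() if not isinstance(v,str) else v for k,v in m.items()})
E
```

```text
pics
{'t': 0.0, 'q': array([ 1.10065165e+00,  3.81199398e-01,  1.29827184e+00, -4.57410196e-05,
        1.46360666e+00, -2.15297293e-01]), 'qd': array([-0.00188327,  0.00087033, -0.00012607,  0.0003301 ,  0.00135502,
       -0.00141056]), 'joint_torque': array([-3.62285173e-04, -4.48466241e+01, -2.31272453e+01, -1.99880055e-04,
        4.80433664e-03,  3.30187402e-05]), 'tool_pos': array([0.13852628, 0.53195746, 0.23070622]), 'tcp_rot': array([-0.43264744,  0.55995225,  0.43216851,  0.55901703]), 'contact_force': array([ 0.12773173, -0.24509714, -0.01207905]), 'ft_torque': array([-0.01029675, -0.01399562, -0.00686881]), 'finger_gap': 0.997927870017731}
0.0187
scene {'camera_matrix': [[366.6222, 0.0, 315.9634], [0.0, 366.6222, 197.1028], [0.0, 0.0, 1.0]], 'position': [1.0998, 0.3507, 0.9044], 'rotation': [0.1557, 0.2754, 0.8313, 0.4571]}
top {'camera_matrix': [[377.8814, 0.0, 313.7369], [0.0, 377.8814, 200.0917], [0.0, 0.0, 1.0]], 'position': [0.4131, 0.0144, 0.9451], 'rotation': [0.0468, -0.0706, -0.6942, 0.7148]}
wrist {'camera_matrix': [[330.1551, 0.0, 325.7692], [0.0, 330.1551, 203.5257], [0.0, 0.0, 1.0]], 'T_tool_cam': [[-0.0017, 0.3048, -0.9524, -0.1425], [0.001, 0.9524, 0.3048, 0.0777], [1.0, -0.0004, -0.0019, 0.0], [0.0, 0.0, 0.0, 1.0]]}
```

View pics/top0.png

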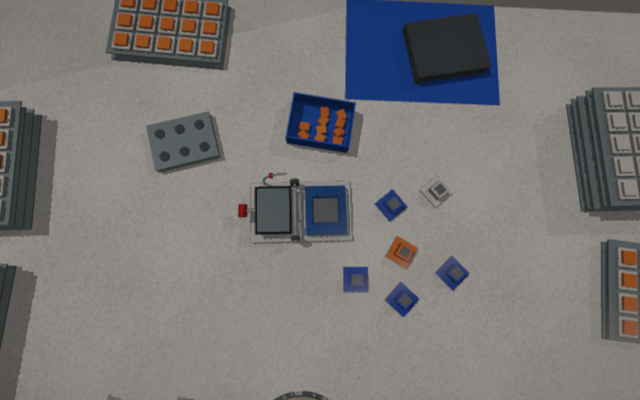

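View pics/scene0.png

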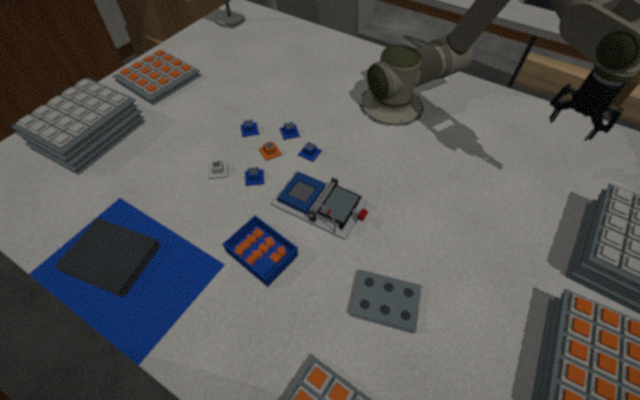

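```bash
cat > h.py <<'E'
import numpy as np,cv2
from scipy.spatial.transform import Rotation as R
from plant import r,optics
def cam(n,s=None):
    m=optics.camera_model(n);K=np.array(m["camera_matrix"])
    if n=="wrist":
        s=s or r.read_state()
        T=np.eye(4);T[:3,:3]=R.from_quat(s["tcp_rot"]).as_matrix();T[:3,3]=s["tool_pos"]
        T=T@np.array(m["T_tool_cam"]);return K,T[:3,:3],T[:3,3]
    q=np.array(m["rotation"]);return K,(R.from_quat(q).as_matrix() if q.size==4 else q),np.array(m["position"])
def ray(c,uv,z):
    K,Rm,p=c;uv=np.atleast_2d(np.array(uv,float))
    d=np.c_[uv,np.ones(len(uv))]@np.linalg.inv(K).T
    d=(d*[1,-1,-1])@Rm.T
    return p+d*((z-p[2])/d[:,2])[:,None]
def proj(c,P):
    K,Rm,p=c;x=(np.atleast_2d(P)-p)@Rm*[1,-1,-1]
    x=x@K.T;return x[:,:2]/x[:,2:]
E
python3 - <<'E'
import cv2
im=cv2.imread("pics/top0.png")
cv2.imwrite("pics/top0c.png",cv2.resize(im[165:320,230:475],None,fx=3.2,fy=3.2,interpolation=cv2.INTER_CUBIC))
E
python3 - <<'E'
from h import *
c=cam("top")
for n,uv,z in [("orange",(402,251),.0),("white",(436,192),.0),("bin",(321,122),.0),("knob",(242,211),.045),("nest",(326,210),.032),("stack",(183,141),.027),("b1",(391,205),.02),("b2",(452,272),.02),("b3",(402,299),.02),("b4",(356,279),.02)]: print(n,ray(c,uv,z).round(3))
E
```

```text
orange [[ 0.45 -0.24  0.  ]]
white [[ 0.603 -0.33   0.   ]]
bin [[ 0.781 -0.029  0.   ]]
knob [[0.533 0.157 0.045]]
nest [[ 0.543 -0.045  0.032]]
stack [[0.707 0.316 0.027]]
b1 [[ 0.563 -0.208  0.02 ]]
b2 [[ 0.402 -0.357  0.02 ]]
b3 [[ 0.335 -0.233  0.02 ]]
b4 [[ 0.379 -0.122  0.02 ]]
```

View pics/top0c.png

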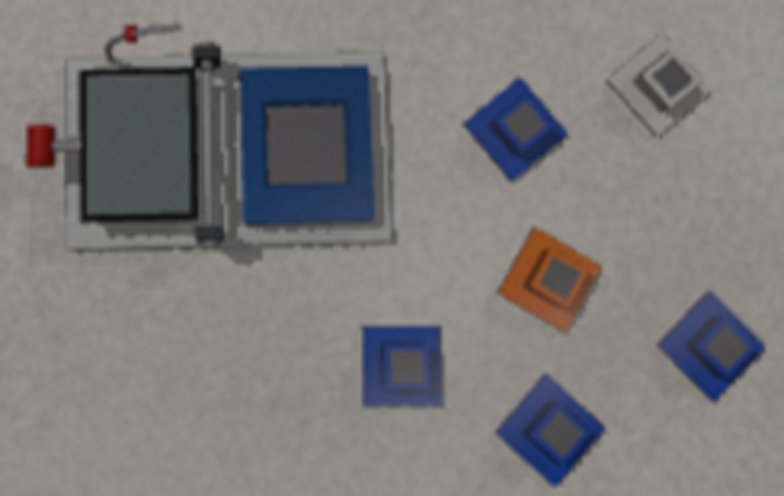

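View pics/wrist0.png

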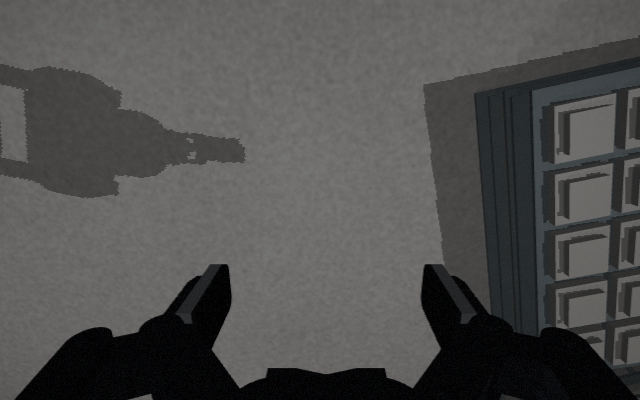

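Run:
```python
from h import *
s=r.read_state();print(R.from_quat(s["tcp_rot"]).as_matrix().round(3))
im=cv2.imread("pics/top0.png");hsv=cv2.cvtColor(im,cv2.COLOR_BGR2HSV);c=cam("top")
def rect(lo,hi,box,z,name):
    m=cv2.inRange(hsv,lo,hi);mm=np.zeros_like(m);x0,y0,x1,y1=box;mm[y0:y1,x0:x1]=m[y0:y1,x0:x1]
    cs,_=cv2.findContours(mm,cv2.RETR_EXTERNAL,cv2.CHAIN_APPROX_NONE);k=max(cs,key=cv2.contourArea)
    P=ray(c,k[:,0,:],z)[:,:2]; rc=cv2.minAreaRect((P*1000).astype(np.float32));print(name,np.round(rc[0],1),np.round(rc[1],1),round(rc[2],1))
rect((5,120,60),(20,255,255),(375,225,430,275),.008,"orange")
rect((100,120,40),(125,255,255),(295,175,355,245),.032,"nestplate")
rect((0,120,60),(6,255,255),(230,195,252,225),.05,"knob")
```

```text
[[-0.    -0.968  0.252]
 [-0.001  0.252  0.968]
 [-1.     0.    -0.001]]
orange [ 447.8 -236.1] [58.5 58.5] 60.7
nestplate [544.3 -43.7] [118.6  97.7] 3.0
knob [534.4 154.8] [29.1 16.6] 3.2
```

```bash
python3 -m inch '[[[0,-0.02,-0.001],[2.2,0,0]],[[0,-0.0395,-0.0018],[4.3,0,0]],[[0,-0.0395,-0.0018],[4.3,0,0]],[[0,-0.0395,-0.0018],[4.3,0,0]],[[0,-0.0395,-0.0018],[4.3,0,0]],[[0,-0.0395,-0.0018],[4.3,0,0]],[[0,-0.0395,-0.0018],[4.3,0,0]],[[0,-0.0395,-0.0018],[4.3,0,0]],[[0,-0.0395,-0.0018],[4.3,0,0]],[[0,-0.0395,-0.0018],[4.3,0,0]],[[0,-0.0395,-0.0018],[4.3,0,0]],[[0,-0.0395,-0.0018],[4.3,0,0]],[[0,-0.0395,-0.0018],[4.3,0,0]],[[0,-0.0395,-0.0018],[4.3,0,0]],[[0,-0.0395,-0.0018],[4.3,0,0]],[[0,-0.0395,-0.0018],[4.3,0,0]],[[0,-0.0395,-0.0018],[4.3,0,0]],[[0,-0.0395,-0.0018],[4.3,0,0]],[[0,-0.0395,-0.0018],[4.3,0,0]],[[0,-0.02,-0.001],[2.2,0,0]]]' 0.0854 30
cat >> h.py <<'E'
def plan(target,jaw):
    """shift in tool axes (pure shift first), then turn about tool axes; tool down, jaw axis at world angle jaw (deg)"""
    s=r.read_state();Rt=R.from_quat(s["tcp_rot"]).as_matrix()
    a=np.radians(jaw);z=np.array([np.cos(a),np.sin(a),0]);x=np.array([0,0,-1.]);y=np.cross(z,x)
    Rg=np.c_[x,y,z]
    print("t",round(s["t"],2),"pos",s["tool_pos"].round(4),"jaw now",np.degrees(np.arctan2(Rt[1,2],Rt[0,2])).round(2),"q",s["q"].round(2),"gap",round(s["finger_gap"],3),"F",s["contact_force"].round(1))
    print("shift tool mm",(Rt.T@(np.array(target)-s["tool_pos"])*1000).round(1),"turn deg",np.degrees(R.from_matrix(Rt.T@Rg).as_rotvec()).round(2))
E
python3 -c "
from h import *
plan([.448,-.236,.12],-29.3)"
```

```text
t: 1.82
tool_pos: [0.524, -0.0435, 0.2309]
tcp_rot: [0.042, 0.706, -0.042, 0.706]
contact_force: [0.6, 0.1, 0.2]
finger_gap: 0.995
t 1.82 pos [ 0.524  -0.0435  0.2309] jaw now -6.77 q [-0.31  0.34  1.36 -0.    1.44 -0.19] gap 0.995 F [0.6 0.1 0.2]
shift tool mm [ 111.1 -200.   -52.7] turn deg [ 2.253e+01 -2.000e-02  5.000e-02]
```

Run:
```python
from h import *
s=r.read_state();im=optics.camera("wrist");cv2.imwrite("pics/wrist1.png",im[:,:,::-1]);np.save("s1.npy",s,allow_pickle=True)
```

```text
(no output)
```

View pics/wrist1.png

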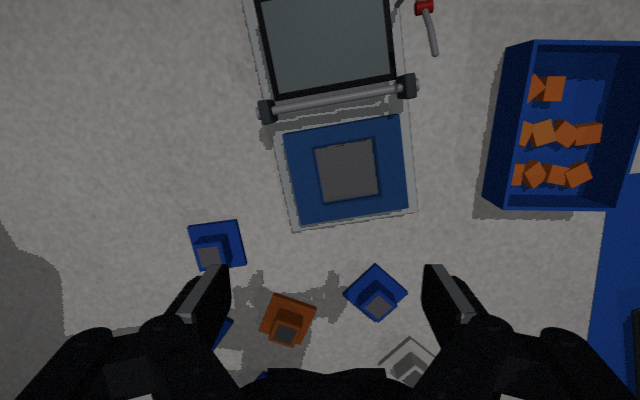

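```bash
python3 -m inch '[[[0.01,-0.03,-0.008],[0,0,0]],[[0.015,-0.033,-0.009],[4.5,0,0]],[[0.015,-0.033,-0.009],[4.5,0,0]],[[0.015,-0.036,-0.006],[4.5,0,0]],[[0.015,-0.037,-0.002],[4.5,0,0]],[[0.015,-0.036,0],[4.5,0,0]],[[0.015,0,0],[0,0,0]],[[0.01,0,0],[0,0,0]],[[0,0,0],[0,0,0]]]'
python3 -c "
from h import *
plan([.448,-.236,.12],-29.3)
s=r.read_state();im=optics.camera('wrist');cv2.imwrite('pics/wrist2.png',im[:,:,::-1]);np.save('s2.npy',s,allow_pickle=True)"
```

```text
t: 2.62
tool_pos: [0.4395, -0.2308, 0.1194]
tcp_rot: [0.178, 0.686, -0.176, 0.683]
contact_force: [-0.2, 0.2, -0.2]
finger_gap: 0.997
t 2.62 pos [ 0.4395 -0.2308  0.1194] jaw now -28.96 q [-0.72  0.41  1.62  0.    1.12 -0.22] gap 0.997 F [-0.2  0.2 -0.2]
shift tool mm [-0.6 -0.4 10. ] turn deg [ 0.34 -0.24 -0.06]
```

View pics/wrist2.png

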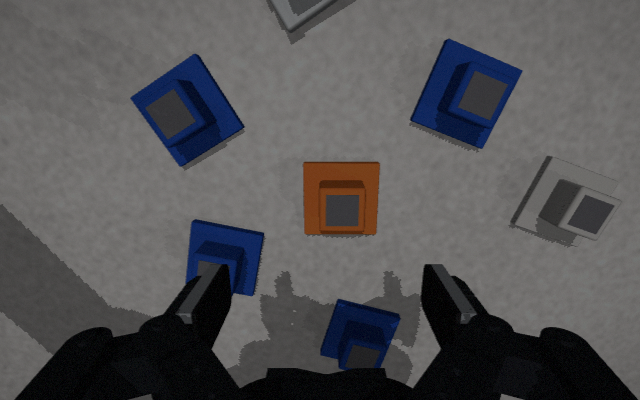

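Run:
```python
from h import *
def q(f,sn,lo,hi,box,z,name,hull=True):
    s=np.load(sn,allow_pickle=True).item();c=cam("wrist",s)
    hsv=cv2.cvtColor(cv2.imread(f),cv2.COLOR_BGR2HSV);m=cv2.inRange(hsv,lo,hi);mm=np.zeros_like(m);x0,y0,x1,y1=box;mm[y0:y1,x0:x1]=m[y0:y1,x0:x1]
    mm=cv2.morphologyEx(mm,cv2.MORPH_OPEN,np.ones((3,3)))
    cs,_=cv2.findContours(mm,cv2.RETR_EXTERNAL,cv2.CHAIN_APPROX_NONE);k=max(cs,key=cv2.contourArea)
    P=ray(c,k[:,0,:],z)[:,:2]; rc=cv2.minAreaRect((P*1000).astype(np.float32));M=cv2.moments((P*1000).astype(np.float32))
    print(name,"ctr",np.round(rc[0],1),"size",np.round(rc[1],1),"ang",round(rc[2],1),"centroid",round(M['m10']/M['m00'],1),round(M['m01']/M['m00'],1))
q("pics/wrist2.png","s2.npy",(5,120,40),(20,255,255),(295,150,390,245),.008,"orange flange")
q("pics/wrist2.png","s2.npy",(0,0,40),(180,80,130),(322,190,362,228),.034,"boss top grey")
q("pics/wrist1.png","s1.npy",(100,100,30),(125,255,255),(275,105,412,228),.032,"nest plate")
q("pics/wrist1.png","s1.npy",(0,0,40),(180,80,160),(310,133,384,206),.024,"nest floor grey")
```

```text
orange flange ctr [ 450.2 -235.4] size [60.4 59.2] ang 61.0 centroid 450.4 -235.1
boss top grey ctr [ 450. -236.] size [23.1 23.3] ang 61.2 centroid 449.9 -235.8
nest plate ctr [546.7 -41.8] size [119.6 101.2] ang 3.1 centroid 546.7 -41.7
nest floor grey ctr [547.1 -42.3] size [60.  59.7] ang 3.0 centroid 547.0 -42.3
```

```bash
python3 -m inch '[[[0.01,0.0005,0.0055],[0.3,-0.2,0]],[[0.025,-0.002,0.006],[0,0,0]],[[0.02,0,0],[0,0,0]],[[0.015,0,0],[0,0,0]],[[0,0,0],[0,0,0]],[[0,0,0],[0,0,0]]]'
python3 -c "
from h import *
plan([.450,-.2355,.010],-28.9)"
```

```text
t: 3.17
tool_pos: [0.4504, -0.2379, 0.0513]
tcp_rot: [0.178, 0.683, -0.178, 0.685]
contact_force: [1.1, -0.2, 0.7]
finger_gap: 1.0
t 3.17 pos [ 0.4504 -0.2379  0.0513] jaw now -29.16 q [-0.72  0.52  1.66  0.    0.95 -0.21] gap 1.0 F [ 1.1 -0.2  0.7]
shift tool mm [41.3  1.9 -1.7] turn deg [-0.26  0.18 -0.  ]
```

```bash
python3 -m inch '[[[0.02,0.0019,-0.0017],[-0.3,0.2,0]],[[0.015,0,0],[0,0,0]],[[0.005,0,0],[0,0,0]],[[0,0,0],[0,0,0]],[[0,0,0],[0,0,0]]]'
python3 -c "
from h import *
plan([.450,-.2355,.011],-28.9)"
python3 -m inch '[[[0,0,0],[0,0,0]],[[0,0,0],[0,0,0]],[[0,0,0],[0,0,0]],[[0,0,0],[0,0,0]],[[0,0,0],[0,0,0]],[[0,0,0],[0,0,0]],[[0,0,0],[0,0,0]],[[0,0,0],[0,0,0]],[[0,0,0],[0,0,0]],[[0,0,0],[0,0,0]]]' 0 30
python3 -c "
from h import *
plan([.450,-.2355,.011],-28.9)
im=optics.camera('wrist');cv2.imwrite('pics/wrist3.png',im[:,:,::-1])"
```

```text
t: 3.58
tool_pos: [0.4501, -0.236, 0.0124]
tcp_rot: [0.176, 0.684, -0.177, 0.685]
contact_force: [-0.7, -0.3, -0.1]
finger_gap: 0.998
t 3.58 pos [ 0.4501 -0.236   0.0124] jaw now -28.89 q [-0.72  0.59  1.7   0.    0.85 -0.21] gap 0.998 F [-0.7 -0.3 -0.1]
shift tool mm [ 1.4  0.4 -0.4] turn deg [0.01 0.1  0.02]
t: 4.42
tool_pos: [0.4497, -0.2359, 0.0118]
tcp_rot: [0.176, 0.684, -0.177, 0.685]
contact_force: [-0.4, -0.4, 6.3]
finger_gap: 0.391
t 4.42 pos [ 0.4497 -0.2359  0.0118] jaw now -28.9 q [-0.72  0.59  1.7  -0.    0.85 -0.21] gap 0.391 F [-0.4 -0.4  6.3]
shift tool mm [0.8 0.5 0.1] turn deg [0.   0.05 0.01]
```

View pics/wrist3.png

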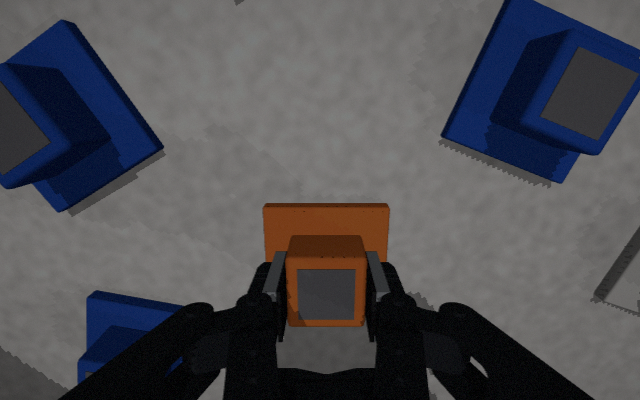

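```bash
python3 -m inch '[[[-0.005,0,0],[0,0,0]],[[-0.02,0,0],[0,0,0]],[[-0.03,0,0],[0,0,0]],[[-0.025,0,0],[0,0,0]],[[-0.01,0,0],[0,0,0]],[[0,0,0],[0,0,0]]]'
python3 -c "
from h import *
plan([.543,-.135,.10],3)
im=optics.camera('wrist');cv2.imwrite('pics/wrist4.png',im[:,:,::-1])"
```

```text
t: 4.97
tool_pos: [0.4503, -0.2363, 0.1038]
tcp_rot: [0.176, 0.683, -0.177, 0.686]
contact_force: [0.0, -0.0, -0.6]
finger_gap: 0.392
t 4.97 pos [ 0.4503 -0.2363  0.1038] jaw now -28.89 q [-0.72  0.44  1.61 -0.    1.08 -0.21] gap 0.392 F [ 0.  -0.  -0.6]
shift tool mm [  3.8 133.5  32.2] turn deg [-31.89   0.24   0.13]
```

View pics/wrist4.png

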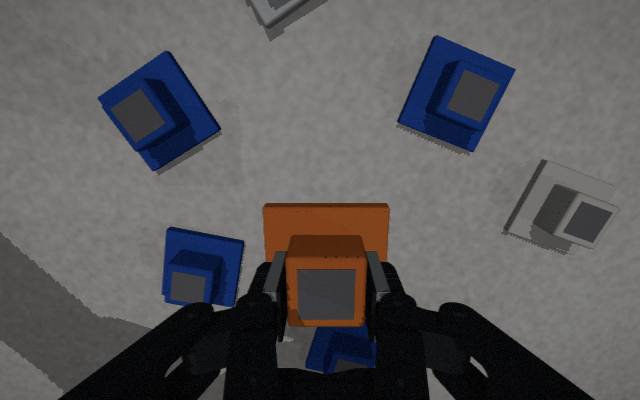

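```bash
python3 -m inch '[[[0,0.02,0.004],[0,0,0]],[[0,0.033,0.008],[0,0,0]],[[0,0.033,0.008],[0,0,0]],[[0,0.03,0.008],[0,0,0]],[[0,0.0175,0.004],[0,0,0]],[[0,0,0],[-5.5,0.2,0]],[[0,0,0],[-7,0,0]],[[0,0,0],[-7,0,0]],[[0,0,0],[-7,0,0]],[[0,0,0],[-5.4,0,0]],[[0,0,0],[0,0,0]],[[0,0,0],[0,0,0]]]'
python3 -c "
from h import *
plan([.543,-.135,.10],3)
s=r.read_state();im=optics.camera('wrist');cv2.imwrite('pics/wrist5.png',im[:,:,::-1]);np.save('s5.npy',s,allow_pickle=True)"
```

```text
t: 6.02
tool_pos: [0.5415, -0.1341, 0.1002]
tcp_rot: [-0.017, 0.709, 0.018, 0.705]
contact_force: [-0.1, 0.7, -0.6]
finger_gap: 0.39
t 6.02 pos [ 0.5415 -0.1341  0.1002] jaw now 2.83 q [-0.45  0.52  1.47 -0.    1.16 -0.5 ] gap 0.39 F [-0.1  0.7 -0.6]
shift tool mm [ 0.2 -1.   1.4] turn deg [-0.17 -0.29 -0.16]
```

View pics/wrist5.png

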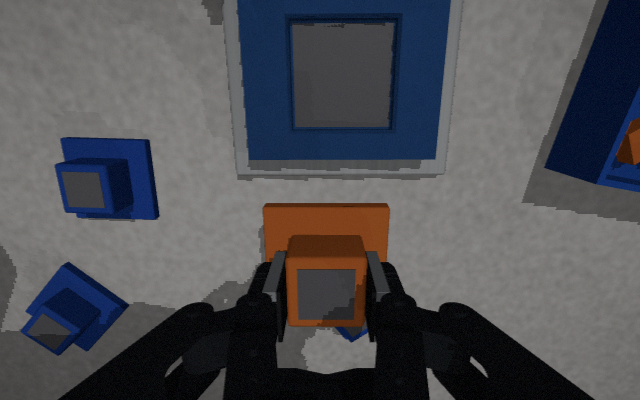

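```bash
python3 - <<'E'
from h import *
s=np.load("s5.npy",allow_pickle=True).item();c=cam("wrist",s);Rt=R.from_quat(s["tcp_rot"]).as_matrix()
hsv=cv2.cvtColor(cv2.imread("pics/wrist5.png"),cv2.COLOR_BGR2HSV)
m=cv2.inRange(hsv,(0,0,40),(180,80,160))
for nm,b,z in (("floor",(282,8,405,135),.024),):
    mm=np.zeros_like(m);mm[b[1]:b[3],b[0]:b[2]]=m[b[1]:b[3],b[0]:b[2]]
    k=max(cv2.findContours(mm,cv2.RETR_EXTERNAL,cv2.CHAIN_APPROX_NONE)[0],key=cv2.contourArea);print(cv2.boundingRect(k))
    rc=cv2.minAreaRect((ray(c,k[:,0],z)[:,:2]*1000).astype(np.float32));print(nm,np.round(rc,1) if 0 else rc)
o=cv2.inRange(hsv,(5,120,30),(20,255,255))
mm=np.zeros_like(m);mm[200:360,250:400]=o[200:360,250:400]
ys,xs=np.nonzero(mm)
print("orange cols",[(y,xs[ys==y].min(),xs[ys==y].max()) for y in (203,204,205,206,208,212,220,240,255)])
zt=s["tool_pos"][2]-.0038
E=ray(c,[(263.5,206),(389.5,206)],zt); print(E, "tool:",((E-s["tool_pos"])@Rt*1000).round(1))
for z in(.03,.032): print(z,(ray(c,[(285,14),(403,13),(397,131),(292,131)],z)[:,:2]*1000).round(1).tolist())
E
python3 -c "
import cv2
cv2.imwrite('pics/w5c.png',cv2.resize(cv2.imread('pics/wrist5.png')[0:290,220:470],None,fx=2,fy=2,interpolation=cv2.INTER_NEAREST))"
```

```text
(292, 23, 102, 104)
floor ((547.1205444335938, -42.6204948425293), (60.31795883178711, 59.64999008178711), 2.9026639461517334)
orange cols [(203, np.int64(266), np.int64(386)), (204, np.int64(265), np.int64(386)), (205, np.int64(265), np.int64(387)), (206, np.int64(264), np.int64(387)), (208, np.int64(263), np.int64(388)), (212, np.int64(263), np.int64(389)), (220, np.int64(264), np.int64(388)), (240, np.int64(265), np.int64(387)), (255, np.int64(266), np.int64(386))]
[[ 0.511393   -0.10539105  0.09637205]
 [ 0.57008052 -0.10235214  0.09637205]] tool: [[  4.   30.1 -28.6]
 [  3.7  30.3  30.1]]
0.03 [[512.1, -11.1], [579.5, -7.3], [583.6, -73.3], [517.4, -76.6]]
0.032 [[512.3, -11.5], [579.1, -7.7], [583.2, -73.1], [517.6, -76.4]]
```

View pics/w5c.png

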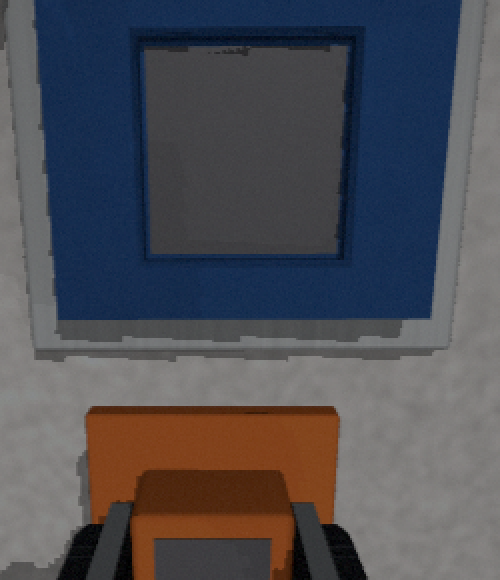

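```bash
python3 -m inch '[[[0,0.02,0.0015],[0,-0.3,-0.1]],[[0,0.03,0.001],[0,0,0]],[[0,0.025,0.001],[0,0,0]],[[0.015,0.0115,0],[0,0,0]],[[0.02,0.004,0],[0,0,0]],[[0,0,0],[0,0,0]],[[0,0,0],[0,0,0]],[[0,0,0],[0,0,0]]]'
python3 -c "
from h import *
plan([.5467,-.0426,.036],2.95)"
```

```text
t: 6.73
tool_pos: [0.5413, -0.0443, 0.067]
tcp_rot: [-0.018, 0.706, 0.018, 0.708]
contact_force: [-0.1, -0.1, -0.3]
finger_gap: 0.392
t 6.73 pos [ 0.5413 -0.0443  0.067 ] jaw now 2.92 q [-0.3   0.54  1.55  0.    1.04 -0.35] gap 0.392 F [-0.1 -0.1 -0.3]
shift tool mm [31.   1.5  5.4] turn deg [-0.03  0.17  0.02]
```

```bash
python3 -m inch '[[[0.004,0.0015,0.0054],[0,0.15,0]],[[0.003,0,0],[0,0,0]],[[0,0,0],[0,0,0]],[[0,0,0],[0,0,0]],[[0,0,0],[0,0,0]]]'
python3 -c "
from h import *
plan([.5467,-.0426,.036],2.95)
s=r.read_state();im=optics.camera('wrist');cv2.imwrite('pics/wrist6.png',im[:,:,::-1]);np.save('s6.npy',s,allow_pickle=True)"
```

```text
t: 7.15
tool_pos: [0.5462, -0.0421, 0.0595]
tcp_rot: [-0.018, 0.707, 0.018, 0.707]
contact_force: [0.0, -0.2, -0.5]
finger_gap: 0.393
t 7.15 pos [ 0.5462 -0.0421  0.0595] jaw now 2.99 q [-0.29  0.56  1.54 -0.    1.04 -0.34] gap 0.393 F [ 0.  -0.2 -0.5]
shift tool mm [23.5 -0.6  0.5] turn deg [ 0.04 -0.02  0.  ]
```

View pics/wrist6.png

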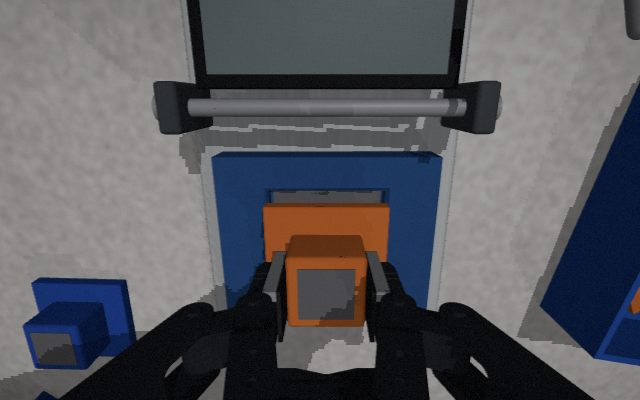

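```bash
python3 -m inch '[[[0.008,-0.0003,0.0003],[0,0,0]],[[0.004,0,0],[0,0,0]],[[0.003,0,0],[0,0,0]],[[0,0,0],[0,0,0]]]'
python3 -c "
from h import *
plan([.5467,-.0426,.036],2.95)"
python3 -m inch '[[[0.002,0,0],[0,0,0]],[[0.002,0,0],[0,0,0]],[[0,0,0],[0,0,0]]]'
python3 -c "
from h import *
plan([.5467,-.0426,.036],2.95)"
```

```text
t: 7.53
tool_pos: [0.546, -0.0421, 0.0434]
tcp_rot: [-0.018, 0.708, 0.019, 0.706]
contact_force: [-0.6, -0.5, -0.9]
finger_gap: 0.395
t 7.53 pos [ 0.546  -0.0421  0.0434] jaw now 3.0 q [-0.29  0.59  1.56 -0.    1.   -0.35] gap 0.395 F [-0.6 -0.5 -0.9]
shift tool mm [ 7.4 -0.5  0.7] turn deg [ 0.05 -0.12 -0.03]
t: 7.78
tool_pos: [0.5464, -0.0422, 0.0401]
tcp_rot: [-0.018, 0.707, 0.019, 0.707]
contact_force: [0.2, 0.1, -0.7]
finger_gap: 0.396
t 7.78 pos [ 0.5464 -0.0422  0.0401] jaw now 3.0 q [-0.29  0.59  1.56 -0.    0.99 -0.35] gap 0.396 F [ 0.2  0.1 -0.7]
shift tool mm [ 4.1 -0.4  0.3] turn deg [ 0.05 -0.05 -0.01]
```

```bash
python3 -m inch '[[[0.002,0,0],[0,0,0]],[[0.002,0,0],[0,0,0]],[[0,0,0],[0,0,0]],[[0,0,0],[0,0,0]]]'
python3 -c "
from h import *
plan([.5467,-.0426,.036],2.95)"
```

```text
t: 8.12
tool_pos: [0.5464, -0.0422, 0.0363]
tcp_rot: [-0.019, 0.707, 0.019, 0.707]
contact_force: [-0.3, -0.2, -0.9]
finger_gap: 0.39
t 8.12 pos [ 0.5464 -0.0422  0.0363] jaw now 3.0 q [-0.29  0.6   1.57 -0.    0.98 -0.35] gap 0.39 F [-0.3 -0.2 -0.9]
shift tool mm [ 0.3 -0.4  0.3] turn deg [ 0.05 -0.04 -0.  ]
```

```bash
python3 -m inch '[[[0.001,0,0],[0,0,0]],[[0,0,0],[0,0,0]],[[0,0,0],[0,0,0]]]'
python3 -m inch '[[[0,0,0],[0,0,0]],[[0,0,0],[0,0,0]],[[0,0,0],[0,0,0]],[[0,0,0],[0,0,0]],[[0,0,0],[0,0,0]]]' 0.06 30
python3 -m inch '[[[-0.005,0,0],[0,0,0]],[[-0.02,0,0],[0,0,0]],[[-0.03,0,0],[0,0,0]],[[-0.03,0,0],[0,0,0]],[[-0.01,-0.01,0],[0,0,0]],[[0,0,0],[0,0,0]],[[0,0,0],[0,0,0]]]'
python3 -c "
from h import *
plan([.5467,-.0426,.036],2.95)
s=r.read_state();im=optics.camera('wrist');cv2.imwrite('pics/wrist7.png',im[:,:,::-1]);np.save('s7.npy',s,allow_pickle=True)"
```

```text
t: 8.37
tool_pos: [0.5466, -0.0422, 0.0358]
tcp_rot: [-0.019, 0.707, 0.018, 0.707]
contact_force: [-1.1, -0.0, 5.2]
finger_gap: 0.388
t: 8.78
tool_pos: [0.5465, -0.0422, 0.0353]
tcp_rot: [-0.019, 0.707, 0.019, 0.707]
contact_force: [-0.0, -0.5, -0.2]
finger_gap: 0.7
t: 9.37
tool_pos: [0.5469, -0.0523, 0.1305]
tcp_rot: [-0.018, 0.707, 0.018, 0.707]
contact_force: [0.1, 0.5, -0.6]
finger_gap: 0.704
t 9.37 pos [ 0.5469 -0.0523  0.1305] jaw now 2.96 q [-0.31  0.47  1.46 -0.    1.21 -0.36] gap 0.704 F [ 0.1  0.5 -0.6]
shift tool mm [94.5  9.7  0.3] turn deg [0.01 0.   0.01]
```

View pics/wrist7.png

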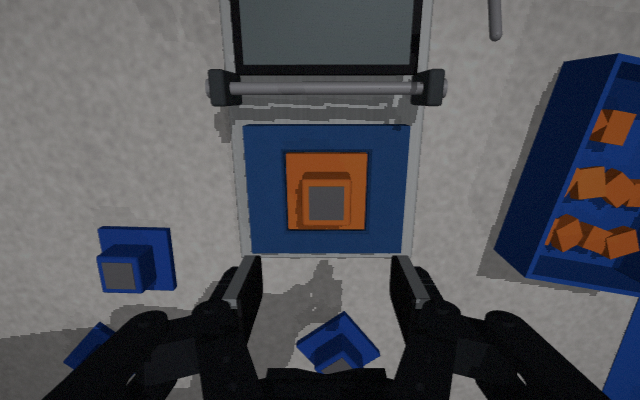

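```bash
python3 -m inch '[[[0,0.02,-0.001],[0,0,0]],[[0,0.035,-0.001],[0,0,0]],[[0,0.035,0],[0,0,0]],[[0,0.035,0],[0,0,0]],[[0,0.035,0],[0,0,0]],[[0,0.02,0],[0,0,0]],[[0,0,0],[0,0,0]],[[0,0,0],[0,0,0]],[[0,0,0],[0,0,0]]]' 0.06
python3 -c "
from h import *
plan([.536,.1575,.045],2.95)
s=r.read_state();im=optics.camera('wrist');cv2.imwrite('pics/wrist8.png',im[:,:,::-1]);np.save('s8.npy',s,allow_pickle=True)"
```

```text
t: 10.17
tool_pos: [0.5353, 0.127, 0.1294]
tcp_rot: [-0.019, 0.708, 0.018, 0.706]
contact_force: [0.5, -0.2, 0.4]
finger_gap: 0.705
t 10.17 pos [0.5353 0.127  0.1294] jaw now 3.0 q [ 0.02  0.48  1.46 -0.    1.21 -0.03] gap 0.705 F [ 0.5 -0.2  0.4]
shift tool mm [84.4 30.4  2.5] turn deg [ 0.05 -0.13  0.01]
```

View pics/wrist8.png

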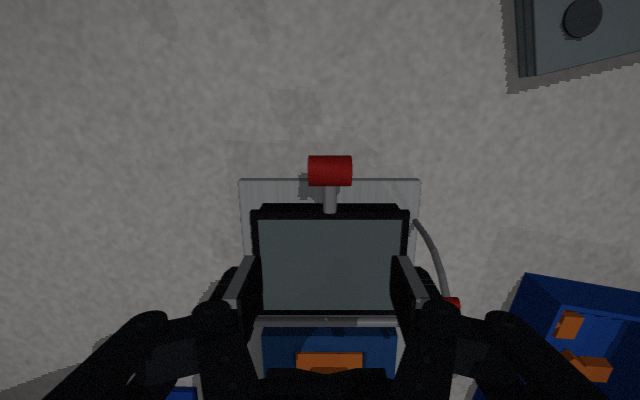

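Run:
```python
from h import *
s=np.load("s8.npy",allow_pickle=True).item();c=cam("wrist",s)
hsv=cv2.cvtColor(cv2.imread("pics/wrist8.png"),cv2.COLOR_BGR2HSV)
m=cv2.inRange(hsv,(0,120,40),(6,255,255))|cv2.inRange(hsv,(174,120,40),(180,255,255));m[200:]=0
k=max(cv2.findContours(m,cv2.RETR_EXTERNAL,cv2.CHAIN_APPROX_NONE)[0],key=cv2.contourArea)
x,y,w,h=cv2.boundingRect(k);print(x,y,w,h)
print(ray(c,[(x,y+h/2),(x+w,y+h/2),(x+w/2,y+h/2)],.047).round(4))
print(proj(c,[[.536,.1575,.045]]))
```

```text
308 156 44 30
[[0.5217 0.1564 0.047 ]
 [0.5521 0.158  0.047 ]
 [0.5369 0.1572 0.047 ]]
[[328.68553613 169.92518552]]
```

```bash
python3 -m inch '[[[0,0.015,0.0012],[0,-0.1,0]],[[0.01,0.015,0.001],[0,0,0]],[[0.02,0.0005,0],[0,0,0]],[[0.02,0,0],[0,0,0]],[[0.01,0,0],[0,0,0]],[[0,0,0],[0,0,0]],[[0,0,0],[0,0,0]]]' 0.06 40
python3 -c "
from h import *
plan([.536,.1575,.030],2.95)
s=r.read_state();im=optics.camera('wrist');cv2.imwrite('pics/wrist9.png',im[:,:,::-1]);np.save('s9.npy',s,allow_pickle=True)"
```

```text
t: 10.8
tool_pos: [0.5366, 0.1573, 0.0704]
tcp_rot: [-0.018, 0.707, 0.018, 0.707]
contact_force: [-0.7, -0.9, -0.4]
finger_gap: 0.701
t 10.8 pos [0.5366 0.1573 0.0704] jaw now 2.93 q [ 0.07  0.56  1.5  -0.    1.08  0.02] gap 0.701 F [-0.7 -0.9 -0.4]
shift tool mm [40.4  0.3 -0.6] turn deg [-0.02  0.05  0.01]
```

View pics/wrist9.png

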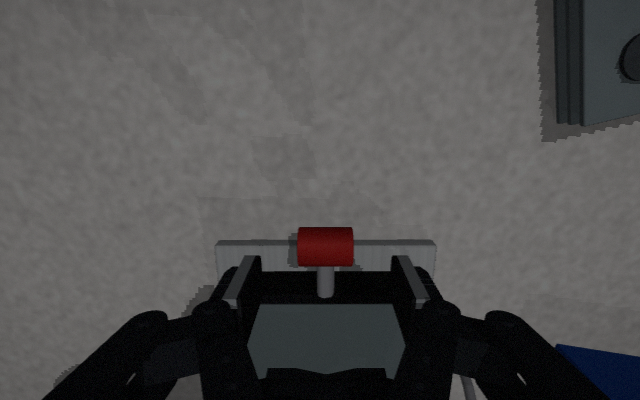

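```bash
python3 -m inch '[[[0.015,0.0003,-0.0006],[0,0,0]],[[0.015,0,0],[0,0,0]],[[0.01,0,0],[0,0,0]],[[0,0,0],[0,0,0]],[[0,0,0],[0,0,0]]]'
python3 -m inch '[[[0,0,0],[0,0,0]],[[0,0,0],[0,0,0]],[[0,0,0],[0,0,0]],[[0,0,0],[0,0,0]],[[0,0,0],[0,0,0]],[[0,0,0],[0,0,0]]]' 0 40
python3 - <<'E'
from h import *
plan([.536,.1575,.030],2.95)
s=r.read_state();im=optics.camera('wrist');cv2.imwrite('pics/wrist10.png',im[:,:,::-1])
Rt=R.from_quat(s["tcp_rot"]);T=R.identity()
a=np.radians(93);jx=np.array([np.cos(a),np.sin(a),0]);Z=np.array([0,0,1.]);K0=np.array([.536,.1575,.045]);H=K0-.125*jx
off=Rt.inv().apply(s["tool_pos"]-K0);print("tcp rel knob in tool",off.round(4))
N=15;p=s["tool_pos"];Rp=Rt
for i in range(1,N+1):
    u=i/N;th=np.radians(45)*u;Rn=Rt*R.from_rotvec([0,0,np.radians(12)*u])
    k=H+.125*(np.cos(th)*jx+np.sin(th)*Z);pn=k+Rn.apply(off)
    print((Rp.inv().apply(pn-p)*1000).round(1).tolist(),end=' ');p,Rp=pn,Rn
E
```

```text
t: 11.27
tool_pos: [0.536, 0.1582, 0.0309]
tcp_rot: [-0.018, 0.706, 0.018, 0.707]
contact_force: [-0.0, 0.3, 0.3]
finger_gap: 0.705
t: 11.77
tool_pos: [0.5361, 0.1583, 0.0313]
tcp_rot: [-0.019, 0.706, 0.019, 0.708]
contact_force: [-1.4, -0.4, 6.8]
finger_gap: 0.341
t 11.77 pos [0.5361 0.1583 0.0313] jaw now 3.01 q [ 0.08  0.62  1.54 -0.    0.98  0.02] gap 0.341 F [-1.4 -0.4  6.8]
shift tool mm [ 1.3 -0.8 -0.2] turn deg [0.06 0.16 0.01]
tcp rel knob in tool [0.0137 0.0008 0.0001]
[-6.6, 0.0, 0.0] [-6.5, -0.2, 0.0] [-6.5, -0.5, 0.0] [-6.5, -0.7, 0.0] [-6.5, -1.0, 0.0] [-6.4, -1.2, 0.0] [-6.3, -1.5, 0.0] [-6.3, -1.7, 0.0] [-6.2, -2.0, 0.0] [-6.1, -2.2, 0.0] [-6.0, -2.4, 0.0] [-5.9, -2.6, 0.0] [-5.8, -2.9, 0.0] [-5.7, -3.1, 0.0] [-5.5, -3.3, 0.0]
```

View pics/wrist10.png

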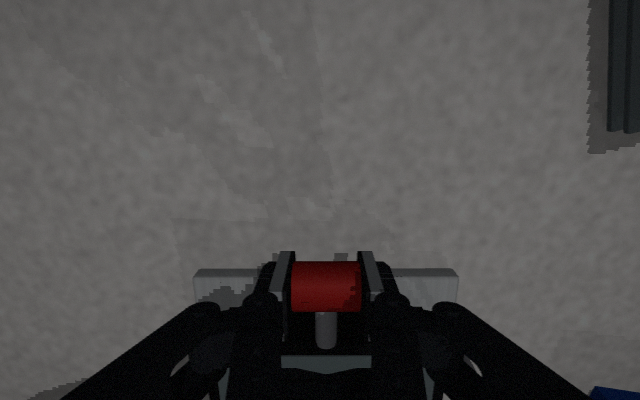

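```bash
python3 -m inch '[[[-0.003,0,0],[0,0,0.4]],[[-0.0036,0,0],[0,0,0.4]],[[-0.0065,-0.0002,0],[0,0,0.8]],[[-0.0065,-0.0005,0],[0,0,0.8]],[[-0.0065,-0.0007,0],[0,0,0.8]],[[-0.0065,-0.001,0],[0,0,0.8]],[[-0.0064,-0.0012,0],[0,0,0.8]],[[0,0,0],[0,0,0]]]'
python3 - <<'E'
from h import *
plan([.536,.1575,.030],2.95)
cv2.imwrite('pics/wrist11.png',optics.camera('wrist')[:,:,::-1])
im=optics.camera('top')[165:320,230:475,::-1];im2=optics.camera('scene')[150:270,220:400,::-1]
a=cv2.resize(im,None,fx=1.6,fy=1.6);b=cv2.resize(im2,(392,248));cv2.imwrite('pics/c11.png',np.hstack([a,b]))
E
```

```text
t: 12.48
tool_pos: [0.5364, 0.1526, 0.0704]
tcp_rot: [0.012, 0.706, 0.048, 0.706]
contact_force: [4.0, -2.0, -4.2]
finger_gap: 0.337
t 12.48 pos [0.5364 0.1526 0.0704] jaw now 2.95 q [ 0.02  0.55  1.52  0.1   1.07 -0.07] gap 0.337 F [ 4.  -2.  -4.2]
shift tool mm [40.7  1.5 -0.2] turn deg [ 0.    0.15 -4.86]
```

View pics/wrist11.png

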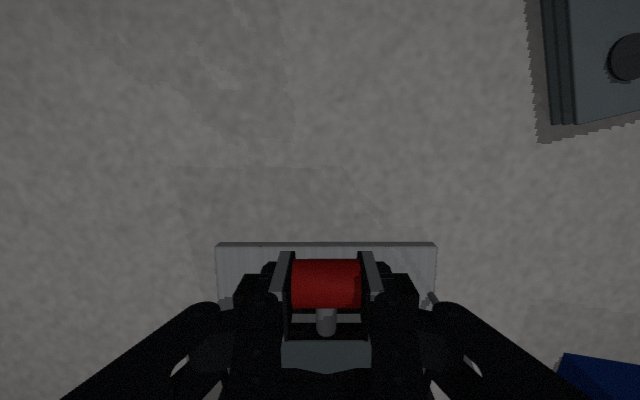

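View pics/c11.png

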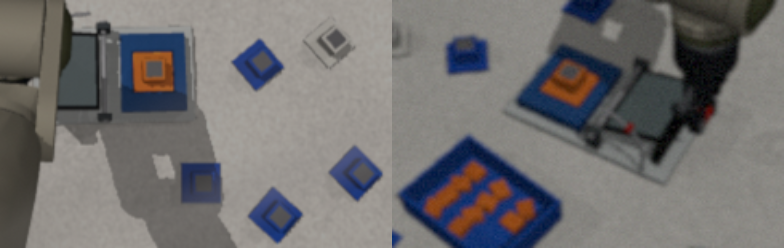

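```bash
python3 -m inch '[[[-0.0063,-0.0015,0],[0,0,0.8]],[[-0.0063,-0.0017,0],[0,0,0.8]],[[-0.0062,-0.002,0],[0,0,0.8]],[[-0.0061,-0.0022,0],[0,0,0.8]],[[-0.006,-0.0024,0],[0,0,0.8]],[[-0.0059,-0.0026,0],[0,0,0.8]],[[-0.0058,-0.0029,0],[0,0,0.8]],[[-0.0057,-0.0031,0],[0,0,0.8]],[[-0.003,-0.0018,0],[0,0,0.8]],[[-0.0015,-0.0009,0],[0,0,0]],[[0,0,0],[0,0,0]],[[0,0,0],[0,0,0]],[[0,0,0],[0,0,0]]]'
python3 - <<'E'
from h import *
plan([.536,.1575,.030],2.95)
s=r.read_state();np.save('s12.npy',s,allow_pickle=True)
Rt=R.from_quat(s["tcp_rot"])
a=np.radians(93);jx=np.array([np.cos(a),np.sin(a),0]);K0=np.array([.536,.1575,.045]);H=K0-.125*jx
k=s["tool_pos"]-Rt.apply([.0137,.0008,.0001]);d=k-H;print("knob rel",d@jx,d[2],"ang",np.degrees(np.arctan2(d[2],d@jx)),np.hypot(d[2],d@jx))
cv2.imwrite('pics/wrist12.png',optics.camera('wrist')[:,:,::-1])
full=optics.camera('scene')[:,:,::-1];cv2.imwrite('pics/scene12.png',full)
cv2.imwrite('pics/c12.png',cv2.resize(full[150:270,220:400],None,fx=4,fy=4,interpolation=cv2.INTER_CUBIC))
E
```

```text
t: 13.72
tool_pos: [0.5377, 0.1255, 0.1181]
tcp_rot: [0.055, 0.704, 0.092, 0.702]
contact_force: [5.9, -1.7, -5.9]
finger_gap: 0.34
t 13.72 pos [0.5377 0.1255 0.1181] jaw now 2.99 q [-0.08  0.49  1.49  0.22  1.19 -0.22] gap 0.34 F [ 5.9 -1.7 -5.9]
shift tool mm [92.8 13.  -0.3] turn deg [  0.05   0.12 -11.99]
knob rel 0.08934142841289094 0.08631728115663033 ang 44.01369104226553 0.1242278706938523
```

View pics/wrist12.png

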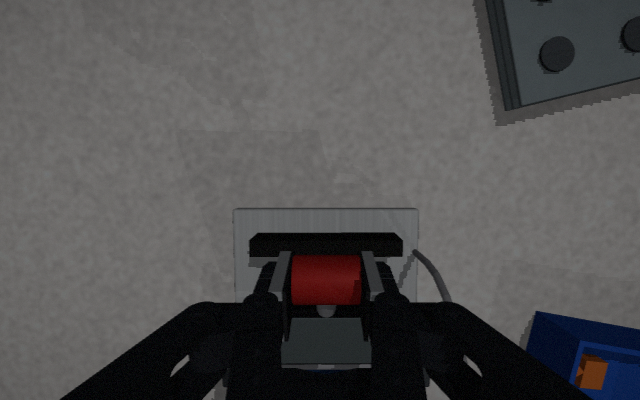

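View pics/c12.png

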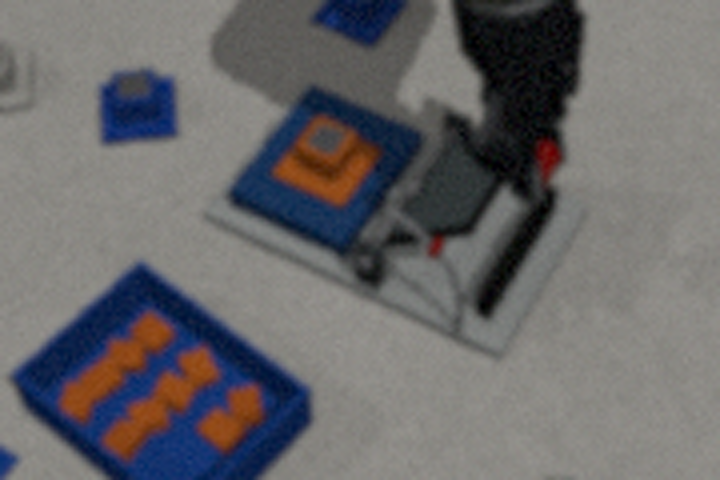

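Run:
```python
from h import *
a=np.radians(93);jx=np.array([np.cos(a),np.sin(a),0]);n=np.array([np.sin(a),-np.cos(a),0]);K0=np.array([.536,.1575,.045]);H=K0-.125*jx
def knobpx(f):
    hsv=cv2.cvtColor(cv2.imread(f),cv2.COLOR_BGR2HSV)
    m=cv2.inRange(hsv,(0,120,30),(6,255,255))|cv2.inRange(hsv,(174,120,30),(180,255,255));m[:,:280]=0;m[:,375:]=0
    k=max(cv2.findContours(m,cv2.RETR_EXTERNAL,cv2.CHAIN_APPROX_NONE)[0],key=cv2.contourArea);return cv2.boundingRect(k)
for i in (10,11,12):print(i,knobpx(f"pics/wrist{i}.png"))
# predicted silhouette row-extent of knob, at angle th, wrist12
s=np.load('s12.npy',allow_pickle=True).item();c=cam("wrist",s)
for th in (40,42,44,46,48):
    t=np.radians(th);k=H+.125*(np.cos(t)*jx+np.sin(t)*np.array([0,0,1]))
    ph=np.linspace(0,2*np.pi,60);C=np.vstack([k+.011*(np.cos(p)*jx+np.sin(p)*np.array([0,0,1]))+e*.015*n for p in ph for e in(-1,1)])
    uv=proj(c,C);print(th,uv.min(0).round(1),uv.max(0).round(1))
# scene view: red blobs
im=cv2.imread('pics/scene12.png');hsv=cv2.cvtColor(im,cv2.COLOR_BGR2HSV)
m=cv2.inRange(hsv,(0,120,40),(5,255,255))|cv2.inRange(hsv,(175,120,40),(180,255,255));m[:150]=0;m[270:]=0;m[:,:300]=0;m[:,400:]=0
for k in cv2.findContours(m,cv2.RETR_EXTERNAL,cv2.CHAIN_APPROX_NONE)[0]: print("scene red",cv2.boundingRect(k))
cs=cam("scene")
for th in (40,42,44,45,46,48):
    t=np.radians(th);d=np.cos(t)*jx+np.sin(t)*np.array([0,0,1])
    print(th,"knob",proj(cs,H+.125*d+.0*n).round(1),"mark",proj(cs,H+.075*d+.072*n).round(1),"panel corner",proj(cs,H+.104*d+.058*n).round(1))
```

```text
10 (291, 261, 71, 51)
11 (291, 259, 71, 50)
12 (291, 255, 71, 50)
40 [289.6 242.5] [359.9 291.3]
42 [288.9 250.3] [360.7 300.3]
44 [288.1 258.5] [361.4 309.8]
46 [287.3 267.2] [362.2 319.9]
48 [286.5 276.4] [362.9 330.5]
scene red (328, 209, 3, 5)
scene red (308, 197, 1, 1)
scene red (311, 193, 1, 1)
scene red (314, 187, 1, 1)
scene red (354, 185, 6, 10)
scene red (300, 179, 1, 1)
40 knob [[355.8 194.4]] mark [[330.1 214.7]] panel corner [[340.3 210.3]]
42 knob [[355.  193.2]] mark [[329.5 214. ]] panel corner [[339.6 209.4]]
44 knob [[354.1 192. ]] mark [[329.  213.3]] panel corner [[338.8 208.4]]
45 knob [[353.6 191.5]] mark [[328.7 213. ]] panel corner [[338.4 207.9]]
46 knob [[353.1 190.9]] mark [[328.4 212.7]] panel corner [[338.  207.5]]
48 knob [[352.1 189.7]] mark [[327.8 212. ]] panel corner [[337.1 206.5]]
```

```bash
python3 -c "
import cv2
im=cv2.imread('pics/scene12.png');cv2.imwrite('pics/c12b.png',cv2.resize(im[175:240,300:375],None,fx=9,fy=9,interpolation=cv2.INTER_NEAREST))"
```

```text
(no output)
```

View pics/c12b.png

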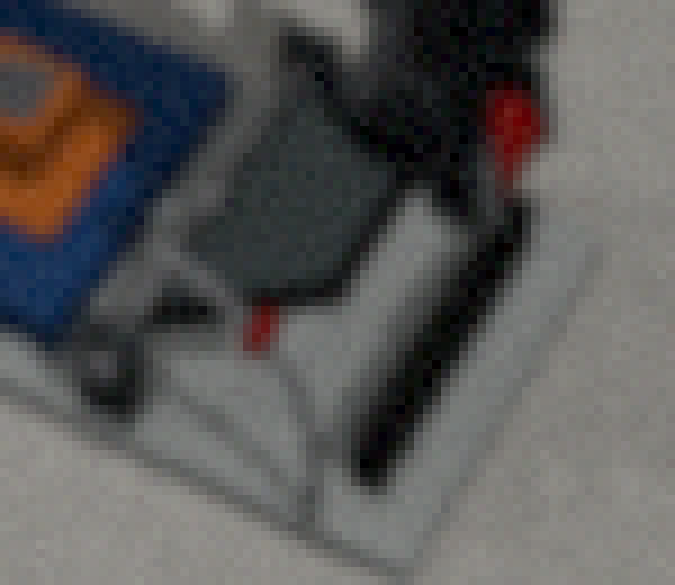

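```bash
python3 -m inch '[[[-0.0011,-0.0007,0],[0,0,0]],[[-0.0013,-0.0009,0],[0,0,0]],[[0,0,0],[0,0,0]],[[0,0,0],[0,0,0]],[[0,0,0],[0,0,0]],[[0,0,0],[0,0,0]]]'
python3 - <<'E'
from h import *
a=np.radians(93);jx=np.array([np.cos(a),np.sin(a),0]);n=np.array([np.sin(a),-np.cos(a),0]);K0=np.array([.536,.1575,.045]);H=K0-.125*jx
s=r.read_state();c=cam("wrist",s);print(s["t"],s["tool_pos"],s["finger_gap"],s["contact_force"],s["qd"].round(3))
im=optics.camera('wrist')[:,:,::-1];cv2.imwrite('pics/wrist13.png',im)
hsv=cv2.cvtColor(im,cv2.COLOR_BGR2HSV)
m=cv2.inRange(hsv,(0,120,30),(6,255,255))|cv2.inRange(hsv,(174,120,30),(180,255,255));m[:,:280]=0;m[:,375:]=0
print(cv2.boundingRect(max(cv2.findContours(m,cv2.RETR_EXTERNAL,cv2.CHAIN_APPROX_NONE)[0],key=cv2.contourArea)))
for th in (42,44,46):
    t=np.radians(th);k=H+.125*(np.cos(t)*jx+np.sin(t)*np.array([0,0,1]))
    ph=np.linspace(0,2*np.pi,60);C=np.vstack([k+.011*(np.cos(p)*jx+np.sin(p)*np.array([0,0,1]))+e*.015*n for p in ph for e in(-1,1)])
    uv=proj(c,C);print(th,uv.min(0).round(1),uv.max(0).round(1))
d=s["tool_pos"]-R.from_quat(s["tcp_rot"]).apply([.0137,.0008,.0001])-H;print("ang",np.degrees(np.arctan2(d[2],d@jx)))
im=optics.camera('top')[:,:,::-1];cv2.imwrite('pics/top13.png',im)
# bystanders before/after
A=cv2.imread('pics/top0.png');hA,hB=[cv2.cvtColor(x,cv2.COLOR_BGR2HSV) for x in(A,im)]
def ctr(h,b,lo,hi):
    m=cv2.inRange(h[b[1]:b[3],b[0]:b[2]],lo,hi);M=cv2.moments(m,True);return M['m10']/M['m00']+b[0],M['m01']/M['m00']+b[1]
print("bin",ctr(hA,(280,85,362,158),(100,120,30),(125,255,255)),ctr(hB,(280,85,362,158),(100,120,30),(125,255,255)))
print("diff white",np.abs(A[165:215,415:460].astype(int)-im[165:215,415:460]).mean(),"stack",np.abs(A[105:175,140:225].astype(int)-im[105:175,140:225]).mean())
E
```

```text
t: 14.32
tool_pos: [0.5378, 0.1235, 0.1201]
tcp_rot: [0.055, 0.704, 0.092, 0.702]
contact_force: [6.1, -1.5, -6.9]
finger_gap: 0.341
14.3167 [0.53782084 0.12353454 0.1200536 ] 0.3411587229700003 [ 6.06718911 -1.54864387 -6.88726404] [-0.001 -0.    -0.     0.     0.002  0.002]
(291, 254, 70, 51)
42 [289.3 245. ] [360.2 294.3]
44 [288.6 253.1] [361.  303.6]
46 [287.8 261.6] [361.7 313.4]
ang 45.30361593835053
bin (321.66996830427894, 117.97900158478606) (321.6265873015873, 117.99642857142857)
diff white 11.474370370370371 stack 9.943193277310924
```

View pics/top13.png

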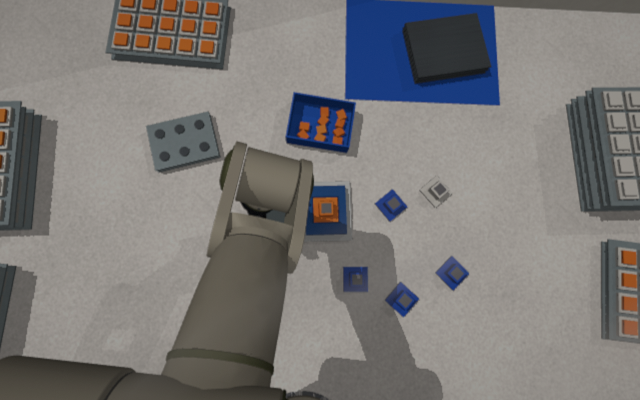

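```bash
python3 -c "
from plant import r
print(r.sign_off());print(r.read_state()['t'])"
```

```text
the job is handed in; nothing more can be done
None
the job is handed in; nothing more can be done
```

The orange cap is in the nest and released, and the gripper is still pinching the mirror's red knob at about 45 degrees. I handed the job in just after 14.3 s on the robot's clock; no verdict is reported.

**Cap:** It touched the nest floor at TCP height 35.8 mm, as predicted from the grasp height. The wrist picture after release shows it square and flush in the pocket, and it is still there in the last top view.

**Mirror:** My last two angle estimates differ slightly. The arm's position gives 45.3°, and the knob in the wrist picture gives about 44.2°. Both are well inside ±4°. A rougher reading from the scene camera, before a last lift of about 1.3°, was around 43°. The knob may have slipped a millimetre or two in the pads during the lift. At the last check the arm was still and the force reading was about 7 N downward, with about 6 N sideways that I did not explain.

**Bystanders:** The bin's blob in the top view moved less than 0.1 px. The white cap and plate stack look unmoved by eye. The image difference for those two was mostly a brightness change, so it did not confirm it numerically.

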